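Find the full battery tin by feel and slide it home

ROBOT

A 7-joint arm with a two-finger parallel gripper is mounted at the origin on the work surface. World frame = base frame: x ahead of the robot, y to its left, z up, the work surface at z = 0. Lengths are in m, angles in rad, forces in N, time in s.
With the tool pointing down it reaches from about 0.4 to 0.925 m from the base axis. Payload 4.1 kg.
Tool frame: the origin (TCP) lies at the very end of the fingers, on their centre line; the grasp point (between the pads) lies behind it (grip_point_offset is the z of the grasp point in the tool frame, in m); z points along the fingers, y is the line along which they close (so a half turn about z gives the same grasp; the last joint's range is limited). The gripper opens to 85 mm and grips with 20 to 120 N. Pads are 22 mm wide; open, the fingers measure 114 mm over their backs; the gripper's body (76 mm by 85 mm) begins 54 mm behind the grasp point. The pads swing forward as they close: fully open they stand 13 mm farther back than shut.
Start: joints at [-1.323, 0.398, 0.045, 1.537, -0.019, 1.207, -0.051], TCP at [0.221, 0.611, 0.201] pointing down, gripper open.
Joint ranges: [-2.82, 2.82], [-0.49, 2.23], [-1.37, 1.46], [0, 2.46], [-1.36, 4.5], [0.23, 2], [-2.94, 2.94]. Speed limits (rad/s): [2.57, 2.57, 3.14, 3.14, 3.14, 3.14, 3.14].

INTERFACE

Orientations are given as a unit quaternion [w, x, y, z].
In Python, from cell import * gives the robot as it stands.
- The arm moves only by the tool apply_moves, never from a script. Its argument "targets" is text: rows parted by semicolons, each of 7 numbers parted by spaces: the turn, a rotation vector about the tool's x, y, z in units of 5 degrees (1.0 is 5 degrees), then the shift along the tool's x, y, z in units of 30 mm (1.0 is 30 mm), then the closure, from -1 (fully open) to 1 (shut). A call has exactly 8 rows; each row shifts and turns the commanded pose from where the row before left it, along the tool's axes as they then stand; what a row does not reach is not made up. A row lasts 1/12 s, in which the tool goes at most 41.7 mm and 7.16 degrees, less where a joint would pass 70% of its speed; a pose out of reach is approached as far as the arm can. A call is refused whole if a number of a shift passes 1 or a number of a turn 1, either way. A call with a gripper value outside its range is refused whole. The fingers move at their own pace and stop on an object; "grip_force" is the grip in N (left out, the last holds). Time passes only in rows, so rows that do not move let the fingers close, or fill a call up. It gives the time, the measured TCP pose, the force, the opening and the grip force at its end, in the units of the state.
- state(): the state, without advancing time (a new reading comes with each control period).
- capture(name): name is "side" or "top"; returns (picture, depth): 480x640x3 uint8, red, green, blue; 480x640 float32, m along the optical axis (not along the pixel's ray), 0 where there is no reading.
- get_calibration(name): a dict with "camera_matrix" (3x3 intrinsics, pixels), "view" (4x4, takes a point from world to camera coordinates). Camera axes: x right, y up, looking along -z (the intrinsics and any distortion apply to the point x, -y, -z); pixel columns grow to the right and rows downward; lengths in m; the calibration is good to about 2 mm. A picture is of the moment at which its call begins. get_calibration takes no time and is no camera call.
- hand_in(): hands the job in; it is judged then, once.
The state is a dict: "time": time; "joint_pos": joint angles; "joint_velocities": joint speeds; "tau": joint torques, N m; "eef_pos": TCP position; "ee_rot": TCP orientation; "force": force on the tool from outside, world axes, zero at the start; "torque": the same for the moment, N m; "grip_width": finger opening in m; "gripper_force": force on a finger pad.
Only numpy, scipy, OpenCV 4.12 (cv2) and the standard library are available. Lean on these libraries where they do the work, as an engineer would, in place of code of your own. Each camera call takes 0.05 s, during which the arm holds its last target. There are 200 camera calls.

TASK

One of the three round tins on the shelf is packed with spare batteries and is several times heavier than the two empty ones, though nothing shows it: nudge them to feel which it is. Never lifting or tipping a tin, slide that one into the free bay of the open aluminium case (the one with the orange spot, not the one with the whistle) until you feel it stop gently, fully home against the bay's back wall. Leave the two empty tins standing on the shelf outside the case, and do not disturb the whistle, the bowl, or the turntable and what it carries.

Things in the scene. Friction and masses are not known exactly. Their poses are not given: they have to be found in the camera images.
- tin_red: Round closed red anodized aluminium tin, 84 mm diameter, 46 mm tall, all round smooth, too wide to grasp. One of three alike but for colour; any one of them may be the heavy one (about 0.6 to 0.8 kg; the two empties about 0.15 kg), drawn anew each time. Origin at the centre of its underside, z up.
- tin_blue: Round closed blue anodized aluminium tin, 84 mm diameter, 46 mm tall, all round smooth, too wide to grasp. One of three alike but for colour; any one of them may be the heavy one (about 0.6 to 0.8 kg; the two empties about 0.15 kg), drawn anew each time. Origin at the centre of its underside, z up.
- tin_purple: Round closed purple anodized aluminium tin, 84 mm diameter, 46 mm tall, all round smooth, too wide to grasp. One of three alike but for colour; any one of them may be the heavy one (about 0.6 to 0.8 kg; the two empties about 0.15 kg), drawn anew each time. Origin at the centre of its underside, z up.
- case: Fixed aluminium case, no raised floor. 110 mm deep (x), 218 mm wide (y), walls 40 mm high, 6 mm thick. Two bays, each 100 mm wide inside, centred at y = +53 and -53 mm; mouths open at x = -55 mm, inner face of the back wall at x = +49 mm. Its lid stands open behind the back wall, leaning away to +x, top 140 mm high. Origin: centre of the footprint, on the shelf.
- pad: Flat orange spot, 60 mm diameter, painted on the floor of the free bay (either of the two). Origin at its centre, on the shelf; its axes are parallel to the case's. It lies at x = +7 mm in the case's frame, exactly under the middle of a tin that stands fully home against the back wall.
- whistle: Loose green plastic whistle, about 71 mm long and 31 mm high, lying in the other bay. Origin at its underside, mid-length.
- bowl: Loose white ceramic bowl, 130 mm diameter at the rim, 55 mm high. Origin at the centre of its underside.
- stand: Fixed foot of the chrome turntable. The platter turns freely on it: 170 mm diameter, top at 22 mm, carrying four carabiners (within 75 mm of the axis, top at 31 mm) round a silver headlamp (top at 60 mm). Origin at the centre on the shelf.
- headlamp (a point): The centre of the headlamp's lens, 33 mm from the turntable's axis, 40 mm high; moves when the platter turns.
- table: The frosted glass shelf all things stand on; its top is at height 0.
Mind the look-alikes: they are no part of the job. Leave any green or pink look-alike of the tin_blue alone. Several things look just like the tin_red: the one meant starts farthest to the robot's right.

How it is judged:
By the outcome, as a careful person would: the job done as asked, in the order asked, and still so for the second after the job is handed in, with the robot touching nothing.
It also fails if it takes over 61 s, if anything falls off the work surface, if the arm or the gripper's body presses on something with over 40 N, if the wrist force passes 120 N, or if a joint passes its speed limit or range.

## Working session

There is one attempt and no reset: what is moved stays moved. The work goes in short steps, Python scripts to look and compute and a tool call to move; the robot and the scene stay as the last step left them, time stands still between calls to the robot, and variables do not carry over. Pictures are saved under pics/ and viewed, at most 10 in all, crops included, and the job is handed in when it is done.

Besides the shell and the picture viewer there is one more tool, called after "Call:" in YAML: its name, and indented under it one key for each argument. apply_moves: Moves the arm, as the interface text tells. Its arguments: {"type":"object","properties":{"targets":{"type":"string"},"grip_force":{"type":"number"}},"required":["targets"]}

```bash
ls; mkdir -p pics; cat > h.py <<'E'
from cell import *
import numpy as np, cv2
def save(im,n): cv2.imwrite('pics/'+n+'.png',cv2.cvtColor(im,cv2.COLOR_RGB2BGR))
def ray(cam,u,v):
    c=get_calibration(cam); K=np.array(c['camera_matrix']); V=np.array(c['view'])
    d=np.linalg.inv(K)@np.array([u,v,1.]); d=d*[1,-1,-1]
    R=V[:3,:3]; return -R.T@V[:3,3], R.T@d
def onz(cam,u,v,z):
    o,d=ray(cam,u,v); return o+d*(z-o[2])/d[2]
def proj(cam,p):
    c=get_calibration(cam); K=np.array(c['camera_matrix']); V=np.array(c['view'])
    q=V[:3,:3]@np.array(p)+V[:3,3]; q=K@(q*[1,-1,-1]); return q[:2]/q[2]
E
python3 - <<'E'
from h import *
for n in('top','side'):
    im,d=capture(n); save(im,n+'0'); np.save(n+'.npy',d); c=get_calibration(n); print(c.keys(), ray(n,320,240))
print(state())
E
```

```text
pics
dict_keys(['camera_matrix', 'view']) (array([0.48823421, 0.00489201, 0.9866766 ]), array([ 0.02901499, -0.0117009 , -0.99955199]))
dict_keys(['camera_matrix', 'view']) (array([ 0.23077094, -0.63836413,  0.78033849]), array([ 0.30366393,  0.6368827 , -0.70867952]))
{'time': 0.1, 'joint_pos': array([-1.32299079,  0.39911557,  0.04505101,  1.53772104, -0.01870886,
        1.20686774, -0.05071767]), 'joint_velocities': array([ 0.00047465, -0.00045231,  0.00114338, -0.00266175, -0.00130667,
       -0.00134274,  0.00100572]), 'tau': array([ 3.26328336e-03, -4.76261866e+01,  1.37015205e+00, -2.54949582e+01,
        1.20522967e-02,  4.95382003e-03,  1.50059805e-06]), 'eef_pos': array([0.22071462, 0.61074989, 0.20038392]), 'ee_rot': array([-8.85561525e-05,  1.72496491e-01,  9.85009770e-01, -8.40325335e-04]), 'force': array([ 0.80200803,  0.07210364, -0.45487818]), 'torque': array([ 0.00307642, -0.03335214,  0.01138625]), 'gripper_force': 0.0, 'grip_width': 0.08524608887064015}
```

View pics/top0.png

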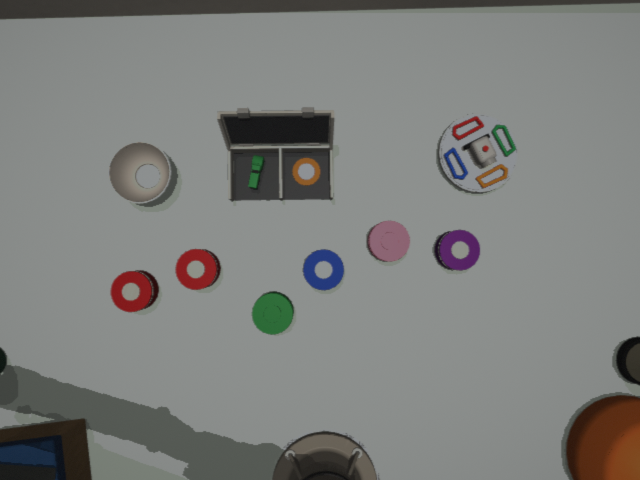

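View pics/side0.png

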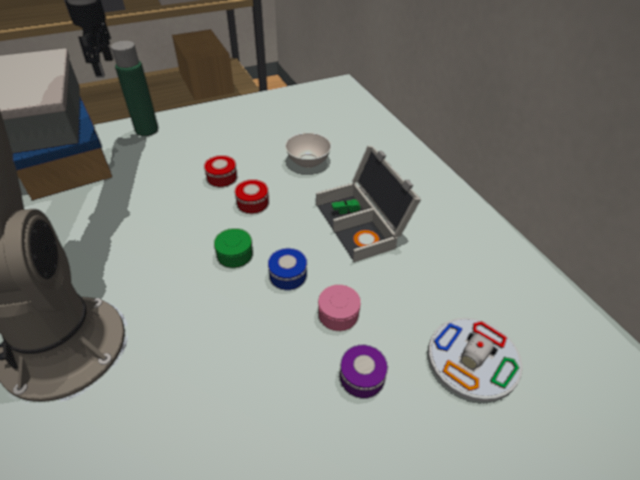

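The top view has the robot's base at (325,470), with +x up and +y left. There are two red tins, at (197,269) and (132,291). The one farthest to the robot's right (−y) is (197,269), so that is tin_red. Blue is at (323,270) and purple at (459,250). The green tin (273,313) and the pink one (389,241) are decoys. The orange spot is in the right bay at (306,171), and the whistle is in the left bay.

```bash
cat >> h.py <<'E'
HS={'red':[(0,6),(174,180)],'blue':[(108,128)],'purple':[(138,160)],'green':[(50,75)],'pink':[(161,173)],'orange':[(7,20)]}
def blobs(im,col,amin=150,smin=110):
    hsv=cv2.cvtColor(im,cv2.COLOR_RGB2HSV); m=np.zeros(im.shape[:2],np.uint8)
    for a,b in HS[col]: m|=cv2.inRange(hsv,(a,smin if col!='pink' else 60,40),(b,255,255))
    cs,_=cv2.findContours(m,cv2.RETR_EXTERNAL,cv2.CHAIN_APPROX_NONE)
    return [c for c in cs if cv2.contourArea(c)>amin]
def tins(im,d=None):
    out=[]
    for col in HS:
        for c in blobs(im,col):
            (u,v),r=cv2.minEnclosingCircle(c)
            # top face: bright pixels by depth
            z=0 if col=='orange' else .046
            out.append((col,u,v,r,onz('top',u,v,z)))
    return out
def topface(d,u,v):
    """centre of tin top from depth: pixels at height 40..52mm near (u,v)"""
    c=get_calibration('top');K=np.array(c['camera_matrix']);V=np.array(c['view'])
    ys,xs=np.mgrid[int(v)-35:int(v)+36,int(u)-35:int(u)+36]; ys=ys.ravel();xs=xs.ravel()
    k=(ys>=0)&(ys<480)&(xs>=0)&(xs<640); ys=ys[k];xs=xs[k]
    Z=d[ys,xs]; q=np.linalg.inv(K)@np.array([xs*Z,ys*Z,Z]); q=q*np.array([[1],[-1],[-1]])
    P=(V[:3,:3].T@(q-V[:3,3:4])).T
    P=P[(P[:,2]>.036)&(P[:,2]<.056)&(Z>0)]
    if len(P)<30: return None
    (x,y),r=cv2.minEnclosingCircle(P[:,:2].astype(np.float32)); return np.round([x,y,r,np.median(P[:,2]),len(P)],4), P[:,:2].mean(0).round(4)
E
python3 - <<'E'
from h import *
im=cv2.cvtColor(cv2.imread('pics/top0.png'),cv2.COLOR_BGR2RGB); d=np.load('top.npy')
for t in tins(im): print(t[0],np.round(t[1:4],1),t[4].round(4), topface(d,t[1],t[2]) if t[0]!='orange' else '')
# case walls
for u,v in [(231,150),(231,200),(330,200),(330,150),(281,200),(281,150)]: print(u,v,onz('top',u,v,.04).round(4))
print('stand',onz('top',477,153,.022).round(3),'bowl',onz('top',141,174,.055).round(3))
a=cv2.resize(im[90:340,90:350],None,fx=2.3,fy=2.3,interpolation=cv2.INTER_CUBIC); save(a,'crop1')
E
```

```text
red [134.  290.7  23.4] [0.4234 0.3754 0.046 ] (array([4.223e-01, 3.833e-01, 4.310e-02, 4.520e-02, 1.382e+03]), array([0.4228, 0.3813]))
red [197.4 269.   21.8] [0.4636 0.2458 0.046 ] (array([4.641e-01, 2.497e-01, 4.300e-02, 4.530e-02, 1.350e+03]), array([0.464 , 0.2493]))
red [468.  130.   15.8] [ 0.7345 -0.3193  0.046 ] (array([ 6.931e-01, -3.457e-01,  3.700e-02,  5.300e-02,  4.690e+02]), array([ 0.6897, -0.343 ]))
blue [323.  269.3  20.1] [ 0.4554 -0.0105  0.046 ] (array([4.338e-01, 9.600e-03, 7.110e-02, 4.550e-02, 1.336e+03]), array([ 0.4551, -0.0098]))
blue [457.5 163.   16. ] [ 0.6664 -0.2947  0.046 ] (array([ 6.934e-01, -3.456e-01,  3.690e-02,  5.280e-02,  4.440e+02]), array([ 0.6899, -0.3412]))
purple [459.  249.7  20. ] [ 0.4874 -0.2906  0.046 ] (array([ 4.877e-01, -2.912e-01,  4.260e-02,  4.570e-02,  1.350e+03]), array([ 0.4874, -0.2897]))
green [272.5 312.7  20.8] [0.3703 0.095  0.046 ] (array([3.876e-01, 7.140e-02, 7.230e-02, 4.540e-02, 1.366e+03]), array([0.3701, 0.0953]))
green [255.3 171.5  16.5] [0.6604 0.1229 0.046 ] (array([6.651e-01, 1.154e-01, 8.730e-02, 4.060e-02, 6.940e+02]), array([0.6919, 0.1202]))
green [502.  140.   15.8] [ 0.7117 -0.389   0.046 ] (array([ 6.748e-01, -3.586e-01,  5.270e-02,  5.300e-02,  4.650e+02]), array([ 0.6886, -0.3441]))
pink [388.3 240.9  20.7] [ 0.5095 -0.1461  0.046 ] (array([ 5.104e-01, -1.473e-01,  4.240e-02,  4.560e-02,  1.324e+03]), array([ 0.5101, -0.1466]))
orange [ 83. 447.  19.] [0.095  0.5056 0.    ] 
orange [ 67.5 425.   16.3] [0.1418 0.5377 0.    ] 
orange [606.5 438.5  51.9] [ 0.0777 -0.6024  0.    ] 
orange [491.5 174.   16.3] [ 0.649  -0.3822  0.    ] 
orange [305.8 171.1  14.1] [0.6667 0.0196 0.    ] 
231 150 [0.7078 0.1729 0.04  ]
231 200 [0.6037 0.1753 0.04  ]
330 200 [ 0.5979 -0.0293  0.04  ]
330 150 [ 0.7021 -0.0325  0.04  ]
281 200 [0.6008 0.072  0.04  ]
281 150 [0.7049 0.0693 0.04  ]
stand [ 0.691 -0.345  0.022] bowl [0.66  0.354 0.055]
```

View pics/crop1.png

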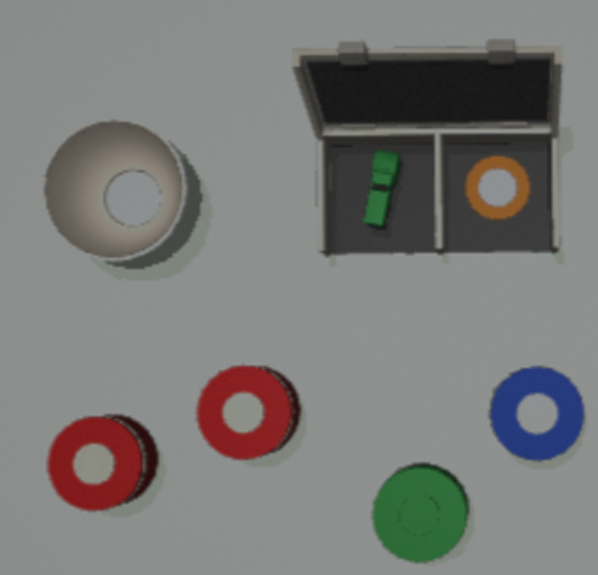

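The crop confirms it: the right-hand red tin, (243,412) in the crop, is tin_red, and the spot sits in the right bay. The measured heights (45–46 mm), radii (about 42–43 mm) and case width (205 mm wall-centre to wall-centre) match the sizes given. Next I'll write a helper for move distances.

```bash
cat > g.py <<'E'
import sys; from h import *; from scipy.spatial.transform import Rotation as R
def go(x,y,z,yaw=None,q=None,p=None):
    s=state(); w=s['ee_rot'] if q is None else q; p=s['eef_pos']
    r=R.from_quat(np.roll(w,-1)); X=r.as_matrix()[:,0]; a=np.degrees(np.arctan2(X[1],X[0]))
    print('t',round(s['time'],2),'tcp',p.round(4),'yaw',a.round(1),'tilt',r.as_matrix()[:,2].round(3),'F',s['force'].round(2),'grip',round(s['grip_width'],3))
    if yaw is None: yaw=a
    dy=(yaw-a+90)%180-90
    rt=R.from_euler('z',dy,degrees=True)*r
    print('turn z units',round(-dy/5,2),'-> then shift in turned tool axes units',(rt.inv().apply(np.array([x,y,z])-p)/.03).round(2), '; shift before turn',(r.inv().apply(np.array([x,y,z])-p)/.03).round(2))
if __name__=='__main__': 
    try: print('gpo',grip_point_offset)
    except NameError: pass
    a=[float(v) for v in sys.argv[1:]]; go(*a)
E
python3 g.py .443 .3055 .1 110.6
```

```text
gpo -0.0187
t 0.1 tcp [0.2207 0.6107 0.2004] yaw 160.1 tilt [-0.    -0.002 -1.   ] F [ 0.8   0.07 -0.45] grip 0.085
turn z units 9.91 -> then shift in turned tool axes units [-12.13   3.36   3.34] ; shift before turn [-10.43  -7.05   3.36]
```

Call:
apply_moves:
  targets: "0 0 0 -0.95 -0.64 0.2 0.06;0 0 0 -0.95 -0.64 0.2 0.06;0 0 0 -0.95 -0.64 0.2 0.06;0 0 0 -0.95 -0.64 0.2 0.06;0 0 0 -0.95 -0.64 0.2 0.06;0 0 0 -0.95 -0.64 0.2 0.06;0 0 0 -0.95 -0.64 0.2 0.06;0 0 0 -0.95 -0.64 0.2 0.06"
  grip_force: 40

```text
time: 0.77
eef_pos: [0.3837, 0.3876, 0.1528]
ee_rot: [-0.0, 0.172, 0.985, -0.0]
force: [0.3, 0.3, -1.1]
grip_width: 0.04
gripper_force: 0.0
```

Call:
apply_moves:
  targets: "0 0 0 -0.95 -0.64 0.2 0.06;0 0 0 -0.95 -0.64 0.2 0.06;0 0 0 -0.93 -0.65 0.2 0.06;0 0 1 0 0 0.1 0.06;0 0 1 0 0 0.1 0.06;0 0 1 0 0 0.1 0.06;0 0 1 0 0 0.1 0.06;0 0 1 0 0 0.1 0.06"

```text
time: 1.43
eef_pos: [0.4431, 0.3058, 0.1198]
ee_rot: [-0.0, 0.384, 0.923, -0.0]
force: [-0.2, -0.1, -0.2]
grip_width: 0.0399
gripper_force: 0.0
```

Call:
apply_moves:
  targets: "0 0 1 0 0 0.1 0.06;0 0 1 0 0 0.1 0.06;0 0 1 0 0 0.1 0.06;0 0 1 0 0 0.1 0.06;0 0 0.9 0 0 0.1 0.06;0 0 0 0 0 0 0.06;0 0 0 0 0 0 0.06;0 0 0 0 0 0 0.06"

```text
time: 2.1
eef_pos: [0.4432, 0.3061, 0.1053]
ee_rot: [-0.0, 0.568, 0.823, -0.0]
force: [-0.9, 0.0, 0.3]
grip_width: 0.0403
gripper_force: 0.0
```

```bash
python3 g.py .443 .3055 .01 110.6
```

```text
gpo -0.0187
t 2.1 tcp [0.4432 0.3061 0.1053] yaw 110.7 tilt [-0.  0. -1.] F [-0.9   0.05  0.3 ] grip 0.04
turn z units 0.03 -> then shift in turned tool axes units [-0.02 -0.02  3.18] ; shift before turn [-0.02 -0.02  3.18]
```

Call:
apply_moves:
  targets: "0 0 0 0 0 0.8 0.06;0 0 0 0 0 0.8 0.06;0 0 0 0 0 0.8 0.06;0 0 0 0 0 0.5 0.06;0 0 0 0 0 0.28 0.06;0 0 0 -0.1 0 0 0.06;0 0 0 -0.1 0 0 0.06;0 0 0 -0.1 0 0 0.06"

```text
time: 2.77
eef_pos: [0.4477, 0.2979, 0.0111]
ee_rot: [0.0, 0.569, 0.822, 0.001]
force: [-0.7, 0.6, -0.3]
grip_width: 0.0403
gripper_force: 0.0
```

Call:
apply_moves:
  targets: "0 0 0 -0.1 0 0 0.06;0 0 0 -0.1 0 0 0.06;0 0 0 -0.1 0 0 0.06;0 0 0 -0.1 0 0 0.06;0 0 0 -0.1 0 0 0.06;0 0 0 -0.1 0 0 0.06;0 0 0 -0.1 0 0 0.06;0 0 0 -0.1 0 0 0.06"

```text
time: 3.43
eef_pos: [0.4553, 0.2769, 0.0107]
ee_rot: [-0.0, 0.569, 0.823, 0.001]
force: [-1.6, 4.8, 2.0]
grip_width: 0.0401
gripper_force: 2.8
```

```bash
python3 - <<'E'
from h import *
print(state()['force'],state()['eef_pos'])
for i in range(4):
    im,d=capture('top'); print(state()['force'].round(2),topface(d,197,269))
E
```

```text
[-1.60381135  4.8129868   2.01961637] [0.45527093 0.27686554 0.01065727]
[-1.65  3.33  3.03] (array([4.718e-01, 2.376e-01, 4.750e-02, 4.540e-02, 1.362e+03]), array([0.4727, 0.2322]))
[-1.65  3.5   2.04] (array([4.708e-01, 2.365e-01, 4.750e-02, 4.540e-02, 1.366e+03]), array([0.473 , 0.2315]))
[-2.39  3.9   3.16] (array([4.709e-01, 2.369e-01, 4.750e-02, 4.530e-02, 1.369e+03]), array([0.473 , 0.2315]))
[-1.01  3.57  2.84] (array([4.704e-01, 2.363e-01, 4.790e-02, 4.530e-02, 1.376e+03]), array([0.473 , 0.2313]))
```

Call:
apply_moves:
  targets: "0 0 0 0.4 0 0 0.06;0 0 1 0 0 -0.8 0.06;0 0 1 0 0 -0.8 0.06;0 0 1 0 0 -0.8 0.06;0 0 1 0 0 -0.8 0.06;0 0 0.14 0 0 0 0.06;0 0 0 -1 0 0 0.06;0 0 0 -1 0 0 0.06"

```text
time: 4.3
eef_pos: [0.4504, 0.2268, 0.1056]
ee_rot: [0.001, 0.706, 0.708, -0.0]
force: [-0.3, -0.6, -0.3]
grip_width: 0.0397
gripper_force: 0.0
```

Call:
apply_moves:
  targets: "0 0 0 -1 0 0 0.06;0 0 0 -1 0 0 0.06;0 0 0 -1 0 0 0.06;0 0 0 -1 0 0 0.06;0 0 0 -1 0 0 0.06;0 0 0 -0.75 0.1 0 0.06;0 0 0 0 0 0 0.06;0 0 0 0 0 0 0.06"

```text
time: 4.97
eef_pos: [0.4529, 0.0521, 0.1053]
ee_rot: [0.0, 0.709, 0.706, -0.001]
force: [-0.0, 0.2, -0.7]
grip_width: 0.0401
gripper_force: 0.0
```

```bash
python3 g.py .455 .055 .01 90
```

```text
gpo -0.0187
t 4.97 tcp [0.4529 0.0521 0.1053] yaw 89.8 tilt [-0.001 -0.001 -1.   ] F [-0.03  0.17 -0.72] grip 0.04
turn z units -0.05 -> then shift in turned tool axes units [0.1  0.07 3.18] ; shift before turn [0.1  0.07 3.18]
```

Call:
apply_moves:
  targets: "0 0 0 0 0.07 0.8 0.06;0 0 0 0 0 0.8 0.06;0 0 0 0 0 0.8 0.06;0 0 0 0 0 0.5 0.06;0 0 0 0 0 0.28 0.06;0 0 0 -0.1 0 0 0.06;0 0 0 -0.1 0 0 0.06;0 0 0 -0.1 0 0 0.06"

```text
time: 5.63
eef_pos: [0.4564, 0.045, 0.0112]
ee_rot: [0.0, 0.707, 0.707, 0.001]
force: [0.1, 0.6, -0.1]
grip_width: 0.0402
gripper_force: 0.0
```

Call:
apply_moves:
  targets: "0 0 0 -0.1 0 0 0.06;0 0 0 -0.1 0 0 0.06;0 0 0 -0.1 0 0 0.06;0 0 0 -0.1 0 0 0.06;0 0 0 -0.1 0 0 0.06;0 0 0 -0.1 0 0 0.06;0 0 0 -0.1 0 0 0.06;0 0 0 -0.1 0 0 0.06"

```text
time: 6.3
eef_pos: [0.4558, 0.0209, 0.0106]
ee_rot: [0.0, 0.707, 0.707, 0.0]
force: [0.1, 2.9, 0.9]
grip_width: 0.04
gripper_force: 0.9
```

```bash
python3 - <<'E'
from h import *
print(state()['force'],state()['eef_pos'])
for i in range(3):
    im,d=capture('top'); print(state()['force'].round(2))
for t in tins(im): print(t[0],np.round(t[1:4],1),t[4].round(4))
E
```

```text
[0.10550003 2.87329588 0.87132053] [0.45579375 0.02090925 0.01063067]
[-0.12  0.93  1.62]
[0.27 0.83 0.74]
[0.87 1.56 1.16]
red [134.  290.7  23.4] [0.4234 0.3754 0.046 ]
red [206.  264.1  21.6] [0.473 0.228 0.046]
red [468.  130.   15.8] [ 0.7345 -0.3193  0.046 ]
blue [339. 268.  18.] [ 0.4571 -0.0433  0.046 ]
blue [457.5 163.   16. ] [ 0.6664 -0.2947  0.046 ]
purple [459.  249.7  20. ] [ 0.4874 -0.2906  0.046 ]
green [263.  312.   18.1] [0.3723 0.1142 0.046 ]
green [255.2 171.5  16.5] [0.6604 0.1231 0.046 ]
green [502.  140.   15.8] [ 0.7117 -0.389   0.046 ]
pink [388.3 240.3  20.7] [ 0.5109 -0.1461  0.046 ]
orange [ 45.2 453.6  50.6] [ 0.0838  0.585  -0.    ]
orange [606.5 438.5  51.9] [ 0.0777 -0.6024  0.    ]
orange [491.5 174.   16.3] [ 0.649  -0.3822  0.    ]
orange [305.8 171.1  14.1] [0.6667 0.0197 0.    ]
```

Call:
apply_moves:
  targets: "0 0 0 -0.05 0 0 0.06;0 0 0 -0.05 0 0 0.06;0 0 0 -0.05 0 0 0.06;0 0 0 -0.05 0 0 0.06;0 0 0 -0.05 0 0 0.06;0 0 0 -0.05 0 0 0.06;0 0 0 -0.05 0 0 0.06;0 0 0 -0.05 0 0 0.06"

```text
time: 7.12
eef_pos: [0.4555, 0.0088, 0.0105]
ee_rot: [-0.0, 0.708, 0.707, 0.0]
force: [0.5, 1.7, 0.8]
grip_width: 0.0401
gripper_force: 0.8
```

```bash
python3 - <<'E'
from h import *
for i in range(5):
    im,d=capture('side'); print(state()['force'].round(2))
E
python3 g.py .455 -.0 .01 90
```

```text
[0.45 1.12 0.99]
[-0.14  0.61  0.05]
[ 0.65  0.73 -0.26]
[-0.35  0.59  0.1 ]
[0.38 0.51 0.22]
gpo -0.0187
t 7.37 tcp [0.4554 0.0087 0.0105] yaw 89.9 tilt [-0. -0. -1.] F [0.38 0.51 0.22] grip 0.04
turn z units -0.01 -> then shift in turned tool axes units [-0.29 -0.01  0.02] ; shift before turn [-0.29 -0.01  0.02]
```

Call:
apply_moves:
  targets: "0 0 0 0.4 0 0 0.06;0 0 0 0 0 -0.9 0.06;0 0 0 0.3 0 -0.9 0.06;0 0 0 1 0 -0.9 0.06;0 0 0 1 0 -0.5 0.06;0 0 0 1 0 0 0.06;0 0 0 1 0 0 0.06;0 0 0 1 0 0 0.06"

```text
time: 8.03
eef_pos: [0.4557, 0.1812, 0.107]
ee_rot: [0.0, 0.708, 0.707, 0.001]
force: [-0.3, -1.3, -0.7]
grip_width: 0.0402
gripper_force: 0.0
```

Call:
apply_moves:
  targets: "0 0 0 1 0 0 0.06;0 0 0 1 0 0 0.06;0 0 0 1 0 0 0.06;0 0 -1 0.6 -0.07 0 0.06;0 0 -1 0 0 0 0.06;0 0 -1 0 0 0 0.06;0 0 -0.8 0 0 0 0.06;0 0 0 0 0 0 0.06"

```text
time: 8.7
eef_pos: [0.4536, 0.2875, 0.1062]
ee_rot: [0.0, 0.581, 0.814, -0.0]
force: [0.1, -0.2, 0.9]
grip_width: 0.0402
gripper_force: 0.0
```

```bash
python3 g.py .4535 .288 .01 109
```

```text
gpo -0.0187
t 8.7 tcp [0.4536 0.2875 0.1062] yaw 109.0 tilt [-0.    -0.001 -1.   ] F [ 0.08 -0.24  0.87] grip 0.04
turn z units 0.0 -> then shift in turned tool axes units [0.02 0.   3.21] ; shift before turn [0.02 0.   3.21]
```

Call:
apply_moves:
  targets: "0 0 0 0 0 0.8 0.06;0 0 0 0 0 0.8 0.06;0 0 0 0 0 0.8 0.06;0 0 0 0 0 0.5 0.06;0 0 0 0 0 0.3 0.06;0 0 0 -0.1 0 0 0.06;0 0 0 -0.15 0 0 0.06;0 0 0 -0.15 0 0 0.06"

```text
time: 9.37
eef_pos: [0.4585, 0.2769, 0.0115]
ee_rot: [0.0, 0.582, 0.813, 0.001]
force: [-2.0, 3.2, 0.6]
grip_width: 0.0404
gripper_force: 2.0
```

Call:
apply_moves:
  targets: "0 0 0 -0.15 0 0 0.06;0 0 0 -0.15 0 0 0.06;0 0 0 -0.15 0 0 0.06;0 0 0 -0.1 0 0 0.06;0 0 0 -0.1 0 0 0.06;0 0 0 -0.1 0 0 0.06;0 0 0 -0.1 0 0 0.06;0 0 0 -0.1 0 0 0.06"

```text
time: 10.03
eef_pos: [0.4675, 0.2512, 0.0114]
ee_rot: [-0.0, 0.581, 0.814, 0.002]
force: [-1.3, 5.2, 2.8]
grip_width: 0.0404
gripper_force: 3.3
```

Call:
apply_moves:
  targets: "0 0 0 -0.05 0 0 0.06;0 0 0 -0.05 0 0 0.06;0 0 0 -0.05 0 0 0.06;0 0 0 -0.05 0 0 0.06;0 0 0 -0.05 0 0 0.06;0 0 0 -0.05 0 0 0.06;0 0 0 -0.05 0 0 0.06;0 0 0 -0.05 0 0 0.06"

```text
time: 10.7
eef_pos: [0.4714, 0.2399, 0.0114]
ee_rot: [-0.0, 0.581, 0.814, 0.001]
force: [-2.2, 5.8, 3.0]
grip_width: 0.0401
gripper_force: 3.3
```

```bash
python3 - <<'E'
from h import *
for i in range(4):
    im,d=capture('side' if i else 'top'); print(state()['force'].round(2))
    if i==0:
        print([ (t[0],np.round(t[1:3],1),t[4].round(4),topface(d,t[1],t[2])) for t in tins(im) if t[0] in('red','blue','green')][1:5])
E
python3 g.py .455 -.0 .01
```

```text
[-2.07  4.95  3.15]
[('red', array([468., 130.]), array([ 0.7345, -0.3193,  0.046 ]), (array([ 6.939e-01, -3.468e-01,  3.660e-02,  5.310e-02,  4.630e+02]), array([ 0.6899, -0.3433]))), ('blue', array([337. , 268.3]), array([ 0.4566, -0.0391,  0.046 ]), (array([ 4.761e-01, -6.090e-02,  7.120e-02,  4.560e-02,  1.372e+03]), array([ 0.4588, -0.0413]))), ('blue', array([457.5, 163. ]), array([ 0.6664, -0.2947,  0.046 ]), (array([ 6.937e-01, -3.469e-01,  3.670e-02,  5.290e-02,  4.410e+02]), array([ 0.69  , -0.3417]))), ('green', array([272.5, 312.7]), array([0.3703, 0.095 , 0.046 ]), (array([3.689e-01, 9.640e-02, 4.230e-02, 4.540e-02, 1.350e+03]), array([0.3693, 0.0961])))]
[-1.38  4.63  3.88]
[-0.2   5.75  3.23]
[-1.71  4.86  4.06]
gpo -0.0187
t 10.9 tcp [0.4715 0.2395 0.0113] yaw 109.0 tilt [ 0.002  0.002 -1.   ] F [-1.71  4.86  4.06] grip 0.04
turn z units -0.0 -> then shift in turned tool axes units [-7.37 -3.12  0.03] ; shift before turn [-7.37 -3.12  0.03]
```

Pushing red takes about 5.5 N steadily, blue about 1.5 N. Red is therefore the heavy tin, and I'll push it on to the spot in front of the bay.

Call:
apply_moves:
  targets: "0 0 0 -0.2 0 0 0.06;0 0 0 -0.3 0 0 0.06;0 0 0 -0.35 0 0 0.06;0 0 0 -0.35 0 0 0.06;0 0 0 -0.35 0 0 0.06;0 0 0 -0.35 0 0 0.06;0 0 0 -0.3 0 0 0.06;0 0 0 -0.2 0 0 0.06"

```text
time: 11.57
eef_pos: [0.4949, 0.1704, 0.0113]
ee_rot: [-0.0, 0.581, 0.814, 0.001]
force: [-0.8, 6.4, 4.1]
grip_width: 0.04
gripper_force: 3.7
```

```bash
cat > look.py <<'E'
from h import *
im,d=capture('top')
for t in tins(im):
    if t[0] in('red','blue') and t[3]>17: print(t[0],np.round(t[1:4],1),t[4].round(4),topface(d,t[1],t[2]))
E
python3 look.py; python3 g.py .545 .022 .01
```

```text
red [131.  291.   20.6] [0.4229 0.3816 0.046 ] (array([4.224e-01, 3.833e-01, 4.260e-02, 4.510e-02, 1.299e+03]), array([0.4223, 0.3836]))
red [255.7 244.3  20.5] [0.5105 0.1257 0.046 ] (array([5.104e-01, 1.270e-01, 4.290e-02, 4.540e-02, 1.219e+03]), array([0.5112, 0.123 ]))
blue [337.  268.4  20.1] [ 0.4565 -0.0391  0.046 ] (array([ 4.765e-01, -6.080e-02,  7.140e-02,  4.550e-02,  1.379e+03]), array([ 0.4589, -0.0413]))
gpo -0.0187
t 11.62 tcp [0.4953 0.169  0.0113] yaw 108.8 tilt [ 0.002  0.001 -1.   ] F [-0.75  4.09  3.52] grip 0.04
turn z units -0.0 -> then shift in turned tool axes units [-5.17 -0.01  0.04] ; shift before turn [-5.17 -0.01  0.04]
```

Call:
apply_moves:
  targets: "0 0 0 -0.2 0 0 0.06;0 0 0 -0.3 0 0 0.06;0 0 0 -0.35 0 0 0.06;0 0 0 -0.35 0 0 0.06;0 0 0 -0.35 0 0 0.06;0 0 0 -0.35 0 0 0.06;0 0 0 -0.3 0 0 0.06;0 0 0 -0.2 0 0 0.06"

```text
time: 12.28
eef_pos: [0.5177, 0.1029, 0.0111]
ee_rot: [-0.0, 0.581, 0.814, 0.001]
force: [-2.0, 6.9, 6.0]
grip_width: 0.0395
gripper_force: 4.4
```

Call:
apply_moves:
  targets: "0 0 0 -0.2 0 0 0.06;0 0 0 -0.3 0 0 0.06;0 0 0 -0.3 0 0 0.06;0 0 0 -0.2 0 0 0.06;0 0 0 -0.1 0 0 0.06;0 0 0 0 0 0 0.06;0 0 0 0 0 0 0.06;0 0 0 0 0 0 0.06"

```text
time: 12.95
eef_pos: [0.5283, 0.0714, 0.0111]
ee_rot: [-0.0, 0.581, 0.814, 0.0]
force: [-0.9, 3.7, 5.3]
grip_width: 0.04
gripper_force: 3.5
```

```bash
python3 look.py; python3 g.py .545 .022 .01
```

```text
red [134.  290.7  23.4] [0.4234 0.3754 0.046 ] (array([4.224e-01, 3.829e-01, 4.250e-02, 4.520e-02, 1.379e+03]), array([0.4228, 0.3814]))
red [303.6 226.5  20. ] [0.5442 0.0266 0.046 ] (array([5.456e-01, 1.700e-02, 9.460e-02, 4.550e-02, 1.069e+03]), array([0.533 , 0.0057]))
blue [337.  268.3  20.1] [ 0.4566 -0.0391  0.046 ] (array([ 4.949e-01, -3.820e-02,  7.960e-02,  4.540e-02,  1.622e+03]), array([ 0.4681, -0.0327]))
gpo -0.0187
t 13.0 tcp [0.5284 0.0714 0.0111] yaw 109.0 tilt [ 0.     0.001 -1.   ] F [-2.44  4.28  5.14] grip 0.04
turn z units -0.0 -> then shift in turned tool axes units [-1.74 -0.01  0.04] ; shift before turn [-1.74 -0.01  0.04]
```

Call:
apply_moves:
  targets: "0 0 0 0.5 0 0 0.06;0 0 0 0 0 -0.8 0.06;0 0 -1 0 0 -0.9 0.06;0 0 -1 0 0 -0.9 0.06;0 0 -1 0 0 -0.9 0.29;0 0 -1 0 0 0 0.29;0 0 -1 0 0 0 0.29;0 0 -1 0 0 0 0.29"

```text
time: 13.67
eef_pos: [0.5235, 0.0829, 0.1159]
ee_rot: [0.001, 0.349, 0.937, -0.001]
force: [-0.1, -0.3, -0.5]
grip_width: 0.0303
gripper_force: 0.0
```

Call:
apply_moves:
  targets: "0 0 -1 0 0 0 0.29;0 0 -1 0 0 0 0.29;0 0 -1 0 0 0 0.29;0 0 -1 0 0 0 0.29;0 0 -1 0 0 0 0.29;0 0 -1 0 0 0 0.29;0 0 -0.6 0 0 0 0.29;0 0 0 0 0 0 0.29"

```text
time: 14.33
eef_pos: [0.5231, 0.0829, 0.1151]
ee_rot: [-0.0, 0.071, 0.998, -0.001]
force: [-0.7, -0.7, -0.9]
grip_width: 0.0305
gripper_force: 0.0
```

```bash
python3 look.py; python3 g.py .4885 .0345 .012 172
```

```text
red [134.  290.7  23.4] [0.4234 0.3754 0.046 ] (array([4.236e-01, 3.834e-01, 4.330e-02, 4.520e-02, 1.384e+03]), array([0.4228, 0.3813]))
red [303.2 226.6  20.2] [0.544  0.0274 0.046 ] (array([5.455e-01, 1.690e-02, 9.450e-02, 4.540e-02, 1.219e+03]), array([0.5396, 0.0126]))
blue [337.  268.4  20.1] [ 0.4565 -0.0391  0.046 ] (array([ 4.915e-01, -4.270e-02,  7.710e-02,  4.560e-02,  1.559e+03]), array([ 0.4657, -0.0354]))
gpo -0.0187
t 14.38 tcp [0.5231 0.0832 0.1151] yaw 171.8 tilt [-0.    -0.002 -1.   ] F [-0.7  -0.91 -0.24] grip 0.03
turn z units -0.04 -> then shift in turned tool axes units [ 0.91 -1.76  3.44] ; shift before turn [ 0.91 -1.77  3.44]
```

Call:
apply_moves:
  targets: "0 0 0 0.46 -0.88 0 0.29;0 0 0 0.45 -0.88 0 0.29;0 0 0 0 0 0 0.29;0 0 0 0 0 0.6 0.29;0 0 0 0 0 0.6 0.29;0 0 0 0 0 0.3 0.29;0 0 0 0 0 0 0.29;0 0 0 0 0 0 0.29"

```text
time: 15.05
eef_pos: [0.4886, 0.0362, 0.0702]
ee_rot: [-0.0, 0.071, 0.997, -0.0]
force: [-0.2, -0.5, 0.6]
grip_width: 0.0302
gripper_force: 0.0
```

```bash
python3 g.py .4885 .0345 .012 172; python3 - <<'E'
from h import *
im,d=capture('side'); save(cv2.resize(im[150:350,200:460],None,fx=2.5,fy=2.5),'c2')
E
```

```text
gpo -0.0187
t 15.05 tcp [0.4886 0.0362 0.0702] yaw 171.9 tilt [-0.001 -0.001 -1.   ] F [-0.25 -0.51  0.59] grip 0.03
turn z units -0.02 -> then shift in turned tool axes units [-0.01 -0.05  1.94] ; shift before turn [-0.01 -0.05  1.94]
```

View pics/c2.png

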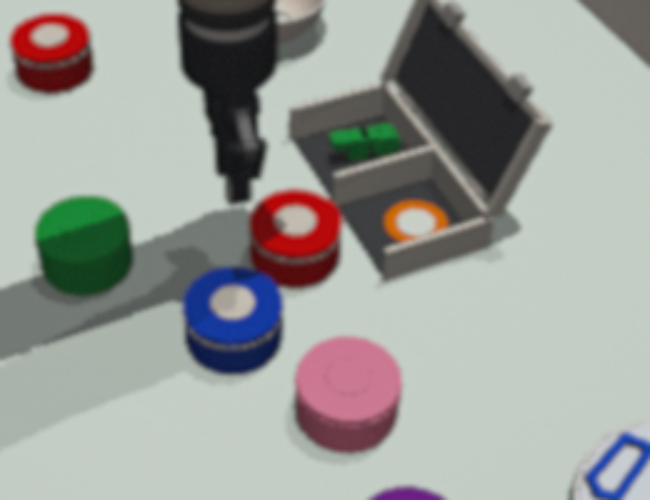

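The side crop shows red (295,235) squarely in front of the orange-spot bay. The gripper is behind it, clear of blue (232,315).

Call:
apply_moves:
  targets: "0 0 0 0 0 0.7 0.29;0 0 0 0 0 0.7 0.29;0 0 0 0 0 0.4 0.29;0 0 0 0 0 0.14 0.29;0 0 0 -0.1 0.01 0 0.29;0 0 0 -0.15 0.01 0 0.29;0 0 0 -0.2 0.02 0 0.29;0 0 0 -0.2 0.02 0 0.29"

```text
time: 15.77
eef_pos: [0.5071, 0.0356, 0.0128]
ee_rot: [-0.002, 0.07, 0.998, 0.0]
force: [-4.9, -0.4, 1.5]
grip_width: 0.0301
gripper_force: 2.6
```

Call:
apply_moves:
  targets: "0 0 0 -0.2 0.02 0 0.29;0 0 0 -0.2 0.02 0 0.29;0 0 0 -0.2 0.02 0 0.29;0 0 0 -0.2 0.02 0 0.29;0 0 0 -0.2 0.02 0 0.29;0 0 0 -0.2 0.02 0 0.29;0 0 0 -0.1 0 0 0.29;0 0 0 0 0 0 0.29"

```text
time: 16.43
eef_pos: [0.5481, 0.0338, 0.0129]
ee_rot: [0.0, 0.07, 0.998, 0.0]
force: [-2.8, 0.7, 1.9]
grip_width: 0.0307
gripper_force: 1.7
```

```bash
python3 look.py; python3 g.py .617 .023 .012
```

```text
red [134.  290.7  23.4] [0.4234 0.3754 0.046 ] (array([4.226e-01, 3.825e-01, 4.280e-02, 4.510e-02, 1.381e+03]), array([0.4229, 0.3813]))
blue [337.  268.4  20. ] [ 0.4565 -0.0393  0.046 ] (array([ 4.728e-01, -6.760e-02,  7.100e-02,  4.560e-02,  1.145e+03]), array([ 0.4604, -0.0497]))
gpo -0.0187
t 16.48 tcp [0.5481 0.0338 0.0129] yaw 171.9 tilt [ 0.001  0.    -1.   ] F [-2.54  0.43  1.67] grip 0.03
turn z units -0.0 -> then shift in turned tool axes units [-2.33 -0.03  0.03] ; shift before turn [-2.33 -0.03  0.03]
```

Call:
apply_moves:
  targets: "0 0 0 -0.15 0 0 0.29;0 0 0 -0.2 0 0 0.29;0 0 0 -0.2 0 0 0.29;0 0 0 -0.2 0 0 0.29;0 0 0 -0.2 0 0 0.29;0 0 0 -0.15 0 0 0.29;0 0 0 -0.1 0 0 0.29;0 0 0 0 0 0 0.29"

```text
time: 17.15
eef_pos: [0.5827, 0.029, 0.0127]
ee_rot: [-0.001, 0.07, 0.998, 0.0]
force: [-3.8, 0.3, 3.8]
grip_width: 0.0306
gripper_force: 3.0
```

```bash
cat > side.py <<'E'
from h import *
im,d=capture('side'); c=get_calibration('side');K=np.array(c['camera_matrix']);V=np.array(c['view'])
ys,xs=np.mgrid[0:480,0:640]; ys=ys.ravel();xs=xs.ravel();Z=d[ys,xs]
q=np.linalg.inv(K)@np.array([xs*Z,ys*Z,Z]); q=q*np.array([[1],[-1],[-1]]); P=(V[:3,:3].T@(q-V[:3,3:4])).T
m=(Z>0)&(abs(P[:,2]-.046)<.004)&(P[:,0]>.53)&(P[:,0]<.73)&(P[:,1]>-.03)&(P[:,1]<.075)
hsv=cv2.cvtColor(im,cv2.COLOR_RGB2HSV).reshape(-1,3); red=((hsv[:,0]<6)|(hsv[:,0]>174))&(hsv[:,1]>110)&(hsv[:,2]>40)
Q=P[m&red][:,:2]
if len(Q)>20:
    h=cv2.convexHull(Q.astype(np.float32))[:,0]; A=np.c_[2*Q,np.ones(len(Q))]
    r=cv2.minEnclosingCircle(h); print(len(Q),'red top centre (enclosing)',np.round(r[0],4),round(r[1],4),'min/max',Q.min(0).round(4),Q.max(0).round(4))
save(cv2.resize(im[160:300,260:460],None,fx=3.5,fy=3.5),'s%d'%(100*state()['time']))
E
python3 side.py; python3 g.py .617 .0265 .012;ls pics
```

```text
417 red top centre (enclosing) [0.6309 0.0212] 0.0426 min/max [ 0.5913 -0.021 ] [0.6723 0.0593]
gpo -0.0187
t 17.2 tcp [0.5828 0.029  0.0127] yaw 171.9 tilt [-0.001  0.001 -1.   ] F [-4.91  1.07  3.32] grip 0.03
turn z units -0.0 -> then shift in turned tool axes units [-1.14  0.08  0.02] ; shift before turn [-1.14  0.08  0.02]
c2.png
crop1.png
s1720.png
side0.png
top0.png
```

Call:
apply_moves:
  targets: "0 0 0 -0.1 0.01 0 0.29;0 0 0 -0.15 0.02 0 0.29;0 0 0 -0.15 0.02 0 0.29;0 0 0 -0.15 0.01 0 0.29;0 0 0 -0.1 0.01 0 0.29;0 0 0 -0.1 0.01 0 0.29;0 0 0 -0.05 0 0 0.29;0 0 0 0 0 0 0.29"

```text
time: 17.87
eef_pos: [0.6062, 0.0278, 0.0126]
ee_rot: [-0.001, 0.07, 0.998, 0.0]
force: [-5.7, 0.4, 5.2]
grip_width: 0.0305
gripper_force: 3.7
```

```bash
python3 side.py; python3 g.py .617 .0265 .012
```

```text
417 red top centre (enclosing) [0.6495 0.0236] 0.0472 min/max [ 0.6054 -0.0214] [0.6949 0.0597]
gpo -0.0187
t 17.92 tcp [0.6062 0.0278 0.0126] yaw 171.9 tilt [-0.002  0.    -1.   ] F [-5.73  0.49  5.01] grip 0.03
turn z units -0.0 -> then shift in turned tool axes units [-0.36  0.01  0.02] ; shift before turn [-0.36  0.01  0.02]
```

Call:
apply_moves:
  targets: "0 0 0 -0.04 0 0 0.29;0 0 0 -0.04 0.01 0 0.29;0 0 0 -0.04 0 0 0.29;0 0 0 -0.04 0.01 0 0.29;0 0 0 -0.04 0 0 0.29;0 0 0 -0.03 0 0 0.29;0 0 0 -0.03 0 0 0.29;0 0 0 -0.03 0 0 0.29"

```text
time: 18.58
eef_pos: [0.6142, 0.0273, 0.0125]
ee_rot: [-0.002, 0.07, 0.998, 0.0]
force: [-7.7, 0.9, 5.3]
grip_width: 0.0306
gripper_force: 4.4
```

Call:
apply_moves:
  targets: "0 0 0 -0.02 0 0 0.29;0 0 0 -0.02 0 0 0.29;0 0 0 -0.02 0 0 0.29;0 0 0 -0.02 0 0 0.29;0 0 0 0 0 0 0.29;0 0 0 0 0 0 0.29;0 0 0 0 0 0 0.29;0 0 0 0 0 0 0.29"

```text
time: 19.25
eef_pos: [0.6167, 0.027, 0.0126]
ee_rot: [-0.002, 0.07, 0.998, 0.0]
force: [-6.2, -0.4, 4.3]
grip_width: 0.0304
gripper_force: 4.1
```

Call:
apply_moves:
  targets: "0 0 0 -0.02 0 0 0.29;0 0 0 -0.02 0 0 0.29;0 0 0 -0.02 0 0 0.29;0 0 0 -0.02 0 0 0.29;0 0 0 0 0 0 0.29;0 0 0 0 0 0 0.29;0 0 0 0 0 0 0.29;0 0 0 0 0 0 0.29"

```text
time: 19.92
eef_pos: [0.6176, 0.0269, 0.0125]
ee_rot: [-0.003, 0.07, 0.998, 0.0]
force: [-10.1, 1.0, 7.5]
grip_width: 0.0305
gripper_force: 5.8
```

```bash
python3 side.py; python3 g.py .617 .0265 .012; ls pics
```

```text
382 red top centre (enclosing) [0.6591 0.0209] 0.047 min/max [ 0.6148 -0.0227] [0.7053 0.0529]
gpo -0.0187
t 19.97 tcp [0.6176 0.0268 0.0125] yaw 171.9 tilt [-0.006  0.001 -1.   ] F [-8.97  1.35  8.14] grip 0.03
turn z units -0.0 -> then shift in turned tool axes units [ 0.02 -0.01  0.02] ; shift before turn [ 0.02 -0.01  0.02]
c2.png
crop1.png
s1720.png
s1791.png
s1996.png
side0.png
top0.png
```

Call:
apply_moves:
  targets: "0 0 0 -0.02 0 0 0.29;0 0 0 -0.02 0 0 0.29;0 0 0 -0.02 0 0 0.29;0 0 0 0 0 0 0.29;0 0 0 0 0 0 0.29;0 0 0 0 0 0 0.29;0 0 0 0 0 0 0.29;0 0 0 0 0 0 0.29"

```text
time: 20.63
eef_pos: [0.6177, 0.0269, 0.0123]
ee_rot: [-0.005, 0.07, 0.998, 0.0]
force: [-12.9, 2.1, 10.2]
grip_width: 0.0305
gripper_force: 7.7
```

```bash
python3 side.py; ls -t pics|head -1; cp pics/$(ls -t pics|head -1) pics/v1.png
```

```text
374 red top centre (enclosing) [0.6599 0.0199] 0.0451 min/max [ 0.6164 -0.0235] [0.7039 0.0573]
s2068.png
```

View pics/v1.png

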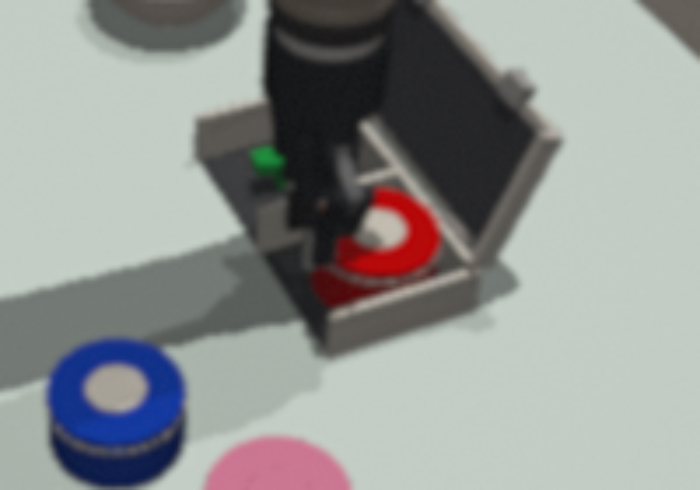

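Red (385,235) sits against the back wall. In the last step the tool did not advance while the force rose to about 13 N, so the tin is fully home. I'll withdraw gently, then check.

Call:
apply_moves:
  targets: "0 0 0 0.05 0 0 0.29;0 0 0 0.1 0 0 0.29;0 0 0 0.2 0 0 0.29;0 0 0 0.3 0 0 0.29;0 0 0 0 0 -0.3 0.29;0 0 0 0 0 -0.7 0.29;0 0 0 0.5 0 -0.9 0.29;0 0 0 1 0 -0.9 0.29"

```text
time: 21.35
eef_pos: [0.5619, 0.0347, 0.0981]
ee_rot: [0.003, 0.071, 0.997, -0.0]
force: [0.4, -0.2, 0.3]
grip_width: 0.03
gripper_force: 0.0
```

Call:
apply_moves:
  targets: "0 0 0 1 0 -0.5 0.29;0 0 0 1 0 -0.5 0.29;0 0 0 1 0 0 0.29;0 0 0 0 -1 0 0.29;0 0 0 0 -1 0 0.29;0 0 0 0 -1 0 0.29;0 0 0 0 -1 0 0.29;0 0 0 0 -1 0 0.29"

```text
time: 22.02
eef_pos: [0.4491, -0.1022, 0.1274]
ee_rot: [0.002, 0.07, 0.998, 0.0]
force: [1.0, 0.5, -0.3]
grip_width: 0.0303
gripper_force: 0.0
```

```bash
python3 side.py; python3 - <<'E'
from h import *
im,d=capture('top'); save(im,'top9'); print(state()['eef_pos'])
for t in tins(im): print(t[0],np.round(t[1:4],1),t[4].round(4))
# red mask min circle, back wall inner edge
for u,v in [(285,150),(328,150)]: print(onz('top',u,v,.04).round(4))
save(cv2.resize(im[100:300,200:460],None,fx=2.8,fy=2.8,interpolation=cv2.INTER_CUBIC),'v2')
E
```

```text
553 red top centre (enclosing) [0.6645 0.0194] 0.043 min/max [ 0.6241 -0.0224] [0.7039 0.0612]
[ 0.4482342  -0.10631079  0.12744358]
red [134.  290.7  23.4] [0.4234 0.3754 0.046 ]
red [305.7 168.6  21.5] [0.6635 0.019  0.046 ]
red [468.  130.   15.8] [ 0.7345 -0.3193  0.046 ]
blue [337.  268.4  20.1] [ 0.4565 -0.0391  0.046 ]
blue [457.5 163.   16. ] [ 0.6664 -0.2947  0.046 ]
purple [459.  249.7  20. ] [ 0.4874 -0.2906  0.046 ]
green [272.5 312.7  20.8] [0.3702 0.0948 0.046 ]
green [255.3 171.5  16.5] [0.6604 0.1229 0.046 ]
green [502.  140.   15.8] [ 0.7117 -0.389   0.046 ]
pink [388.2 241.1  20.7] [ 0.5093 -0.1459  0.046 ]
orange [ 44.9 453.8  50.3] [ 0.0834  0.5858 -0.    ]
orange [606.5 438.5  51.9] [ 0.0777 -0.6024  0.    ]
orange [491.5 174.   16.3] [ 0.649  -0.3822  0.    ]
[0.7047 0.061  0.04  ]
[ 0.7022 -0.0283  0.04  ]
```

View pics/v2.png

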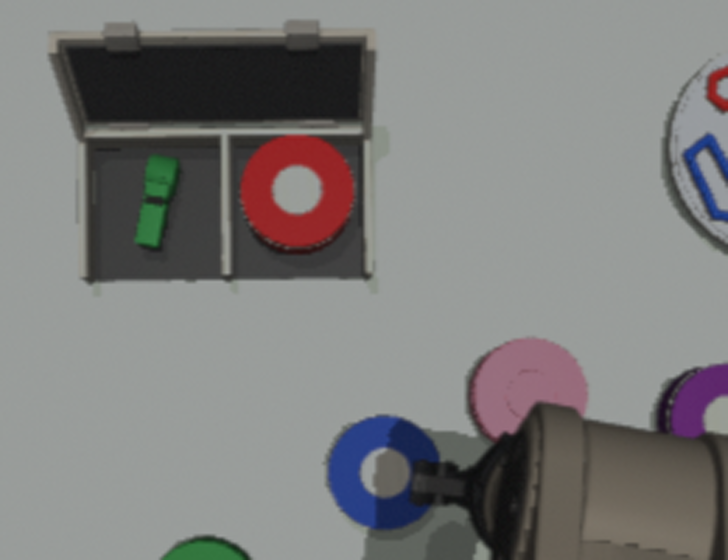

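```bash
python3 -c "
from cell import *
print(hand_in())"
```

```text
the job is handed in; nothing more can be done
None
```

I slid tin_red into the orange-spot bay until it stopped against the back wall, and handed the job in at about 22 s. It took about 5.5 N to push against about 1.5 N for blue, so I took it as the heavy one without nudging purple; the whistle still lies where it was, and I went nowhere near the bowl or turntable.

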